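Park the solvent tin and open its press-and-turn vent cap

ROBOT

A 6-joint arm with a two-finger parallel gripper is mounted at the origin on a cart in front of the work surface, level with it; the furniture and walls round the work are solid. World frame = base frame: x ahead of the robot, y to its left, z up, the work surface at z = 0. Lengths are in mm, angles in degrees, forces in N, time in s.
With the tool pointing down it reaches from about 400 to 925 mm from the base axis. Payload 3.4 kg.
Tool frame: the origin (TCP) lies midway between the tips of the shut fingers; the grasp point (between the pads) lies env.grip_point_offset behind it (env.grip_point_offset is the distance from the TCP to the grasp point, in mm); z points along the fingers, y is the line along which they close (so a half turn about z gives the same grasp; the last joint's range is limited). The gripper opens to 85 mm and grips with 20 to 120 N. Pads are 22 mm wide; open, the fingers measure 114 mm over their backs; the gripper's body (76 mm by 85 mm) begins 54 mm behind the grasp point. The pads swing forward as they close: fully open they stand 13 mm farther back than shut.
Start: joints at [65.919, 17.578, 86.31, -0, 76.112, -4.211], TCP at [195.46, 540.765, 202.505] pointing down, gripper open.
Joint ranges: [-179.03, 179.03], [-60, 130.46], [8.19, 133.38], [-81.62, 261.62], [5.75, 156.47], [-153.77, 153.77]. Speed limits (degrees/s): [147.25, 147.25, 180, 180, 180, 180].

INTERFACE

Orientations are given as a 3x3 rotation matrix whose columns are the frame's x, y, z axes.
In Python, from cell import env gives the robot as it stands. The module is installed in compiled form; this text tells all that it offers.
- The arm moves only by the shell command python3 -m pendant 'ROWS' [FORCE]. ROWS is text: rows parted by semicolons, each of 7 numbers parted by spaces: the turn, a rotation vector about the tool's x, y, z scaled (see below), then the shift along the tool's x, y, z scaled (see below), then the closure, from -1 (fully open) to 1 (shut). A call has 1 to 5 rows; each row is the pose to reach, as a shift and turn from the pose commanded when the call began, along the tool's axes at that moment; what a row does not reach only later rows make up. The controller multiplies each number of a shift by 500 mm and each number of a turn by 90 degrees. A row lasts 1/10 s, in which the tool goes at most 50 mm and 8.59 degrees, less where a joint would pass 70% of its speed; a pose out of reach is approached as far as the arm can. A call with a number of a shift or a turn outside -1 to 1 is refused whole. A call with a gripper value outside its range is refused whole. The fingers move at their own pace and stop on an object; FORCE is the grip in N (left out, the last holds). Time passes only in rows, so rows that repeat a pose let the fingers close. It gives the time, the measured TCP pose, the force, the opening and the grip force at its end, in the units of the state.
- env.sense(): the state, without advancing time (a new reading comes with each control period).
- env.read_camera(name): name is "scene" or "top" or "wrist"; returns the picture (400x640x3 uint8, blue, green, red); there is no depth.
- env.get_calibration(name): a dict with "fx", "fy", "cx", "cy" (pixels), "rvec" (rotation vector, rad) and "tvec" (3), from world to camera coordinates, as OpenCV has them; the wrist camera has in their place "mount" (4x4, takes a point from camera to tool coordinates, whose origin is the TCP and whose axes are the flange's). Camera axes: x right, y down, z forward; pixel columns grow to the right and rows downward; lengths in mm; the calibration is good to about 2 mm. A picture is of the moment at which its call begins: read the wrist's pose just before it. get_calibration takes no time and is no camera call.
- env.job_done(): hands the job in; it is judged then, once.
Trained networks look in the newest picture that a camera, given by its name, has taken for a name from the list of things; names that differ only in an ending like _2 or _b are one class to them, and where a whole thing is asked for, a point or a joint stands for the part that bears it (a point fixed in the world has none). Each returns a list of dicts, best first, with "conf" (0 to 1); they miss things now and then, are a little off and sometimes report something else, mostly with a low value. They report only what shows in the picture. A call takes as long as a camera call.
- env.recognise(camera, target): "rect" ([left, top, right, bottom] in pixels, round what is visible of it).
The state is a dict: "t": time; "joint_pos": joint angles; "qvel": joint speeds; "joint_efforts": joint torques, N m; "position": TCP position; "orientation": TCP orientation; "contact_force": force on the tool from outside, world axes, zero at the start; "torque": the same for the moment, N m; "opening": finger opening in mm; "finger_force": force on a finger pad.
Only numpy, scipy, OpenCV 4.12 (cv2) and the standard library are available. Lean on these libraries where they do the work, as an engineer would, in place of code of your own. Each camera call takes 0.05 s, during which the arm holds its last target. There are 200 camera calls.

TASK

Slide the blue solvent tin along the table, without lifting or tipping it, fully home into the open end of the wooden bench stop. Then open its child-resistant cap to the vent position: press the black cap down and, while it is held down, turn it anticlockwise (seen from above) until the yellow pointer under the cap has come round from the red mark to its stop at the green mark; turning without pressing only makes the cap slip round. Leave the tin standing in the stop, and do not disturb the other things on the table.

Things in the scene. Friction and masses are not known exactly. Their poses are not given: they have to be found in the camera images.
- solvent_tin: Loose blue tin with paper label, 0.8 kg, 150 mm long (its x), 116 mm wide (y), body 95 mm high, too wide to grasp. Origin at the centre of its underside, z up. Its +x end enters the bench stop first; the flat -x end is pushed. The cap's upright axis is 15 mm from its centre towards +x. Red (locked) and green (open) dots lie on its top, 50 mm from that axis.
- bench_stop: Wooden U fence fixed to the table, no floor: bars 18 mm thick, 40 mm high, 128 mm clear width. Origin on the table where the tin's origin is when fully home and centred; +x: the way the tin slides in (tin x along it), against the end bar's inner face at x=+75 mm. Side bars start at x=-40 mm; ahead of them a flared mouth, about 175 mm wide at its tips, x=-82 mm.
- vent_cap: Tin's black outer cap, 72 mm across, with a straight grip bar across its flat deck: 56 mm long (cap x), 14 mm wide (y), 24 mm high. Origin on the cap axis at its underside, 110 mm above the table when up; the deck, where fingertips can press beside the bar, is 14 mm above the origin, the bar's top 38 mm. Starts at any bar direction. It cannot be taken off.
- bar_top (a point): Middle of the top of the cap's grip bar, 148 mm above the table when the cap is up. A spring holds it up (3.4 N to start it, 7.8 N fully down after 8 mm, firm stop; 10 N is ample). Up or lightly pressed it just slips round, both ways. Held fully down, it turns the collar after up to 0.45 rad of lost motion. Pressed on to a tooth, it goes fully down only as it turns on: keep pressing.
- vent_collar (a joint): Angle (rad) of the white inner collar under the cap, which carries the yellow pointer: 0 = pointer at the red mark (locked), 1.25 = at the green mark, a firm stop; grows anticlockwise from above. Friction 0.1 N m. Only the pressed cap drives it; it stays where it is left, so several strokes will do, with the cap let up for the way back.
- pointer_tip (a point): Tip of the collar's yellow pointer, 46 mm from the cap's axis, 99 mm above the table.
- water_jar: Bystander, loose: clear glass jar, 93 mm wide, 83 mm high; origin under its centre.
- glue_bottle: Bystander, loose: white glue bottle, 50 mm wide, 140 mm high; origin under its centre.
- tape_measure: Bystander, loose: yellow tape measure, 67 x 68 x 36 mm; origin under its centre.
- masking_tape: Bystander, loose: beige roll of masking tape lying flat, 110 mm wide, 24 mm high; origin under its centre.

How it is judged:
By the outcome, as a careful person would: the job done as asked, in the order asked, and still so for the second after the job is handed in, with the robot touching nothing.
It also fails if it takes over 72 s, if anything falls off the work surface, if the arm or the gripper's body presses on something with over 40 N, if the wrist force passes 120 N, or if a joint passes its speed limit or range.

## Working session

There is one attempt and no reset: what is moved stays moved. The work goes in short steps, Python scripts to look and compute and a shell command to move; the robot and the scene stay as the last step left them, time stands still between calls to the robot, and variables do not carry over. Pictures are saved under pics/ and viewed, at most 13 in all, crops included, and the job is handed in when it is done.

```bash
mkdir -p pics; cat > h.py <<'E'
import numpy as np, cv2
from cell import env
def proj(name,P):
    c=env.get_calibration(name);K=np.array([[c['fx'],0,c['cx']],[0,c['fy'],c['cy']],[0,0,1.]])
    return cv2.projectPoints(np.float64(P).reshape(-1,3),np.float64(c['rvec']),np.float64(c['tvec']),K,None)[0].reshape(-1,2)
def unproj(name,uv,z):
    c=env.get_calibration(name);R=cv2.Rodrigues(np.float64(c['rvec']))[0];t=np.float64(c['tvec']).ravel()
    o=-R.T@t;out=[]
    for u,v in np.reshape(uv,(-1,2)):
        d=R.T@np.array([(u-c['cx'])/c['fx'],(v-c['cy'])/c['fy'],1]);out.append(o+d*(z-o[2])/d[2])
    return np.array(out)
E
python3 - <<'E'
from h import *
np.set_printoptions(precision=1,suppress=True)
for n in ["top","scene"]:
    im=env.read_camera(n);cv2.imwrite(f"pics/{n}0.png",im)
    c=env.get_calibration(n);R=cv2.Rodrigues(np.float64(c['rvec']))[0];print(n,c['fx'],-R.T@np.ravel(c['tvec']))
for o in ["solvent_tin","bench_stop","vent_cap","water_jar","glue_bottle","tape_measure","masking_tape","pointer_tip"]:
    print(o,[(np.round(r['rect']),round(r['conf'],2)) for r in env.recognise("top",o)[:2]])
s=env.sense();print(s)
print(env.grip_point_offset)
E
```

```text
top 431.10389945304814 [ 413.8 -132.5 1255.8]
scene 375.7401341635749 [722.  302.5 970.1]
solvent_tin [(array([184., 232., 253., 283.]), 0.55)]
bench_stop [(array([282., 203., 349., 276.]), 0.93)]
vent_cap [(array([199., 239., 232., 269.]), 0.68), (array([200., 242., 231., 269.]), 0.46)]
water_jar [(array([377., 158., 411., 192.]), 0.83)]
glue_bottle [(array([407., 248., 434., 270.]), 0.89)]
tape_measure []
masking_tape [(array([306., 120., 343., 156.]), 0.84)]
pointer_tip [(array([203., 242., 230., 273.]), 0.67), (array([286., 203., 353., 273.]), 0.48)]
{'t': 0.5, 'joint_pos': array([65.9, 17.6, 86.3, -0. , 76.1, -4.2]), 'qvel': array([-0.1, -0. , -0.2, -0.1,  0.1, -0. ]), 'joint_efforts': array([  0. , -45.7, -25.2,  -0. ,   0. ,  -0. ]), 'position': array([195.5, 540.7, 202.5]), 'orientation': array([[-0.9,  0.3, -0. ],
       [ 0.3,  0.9, -0. ],
       [-0. , -0. , -1. ]]), 'contact_force': array([-0.5,  0.2, -0.1]), 'torque': array([ 0., -0.,  0.]), 'finger_force': 0.0, 'opening': 85.42384107148018}
18.700000000000003
```

```bash
python3 -c "
import cv2
a=cv2.imread('pics/top0.png')[110:310,150:450];cv2.imwrite('pics/top0c.png',cv2.resize(a,(800,533),interpolation=cv2.INTER_CUBIC))"
```

```text
(no output)
```

View pics/top0c.png

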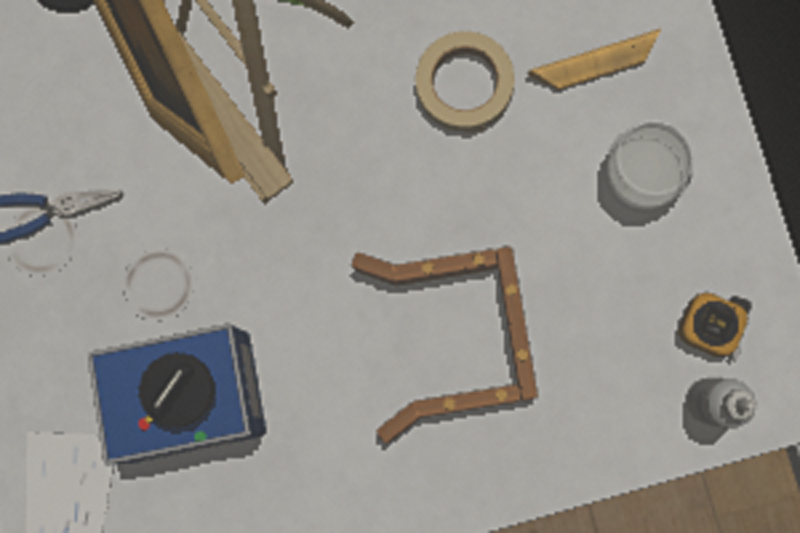

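View pics/scene0.png

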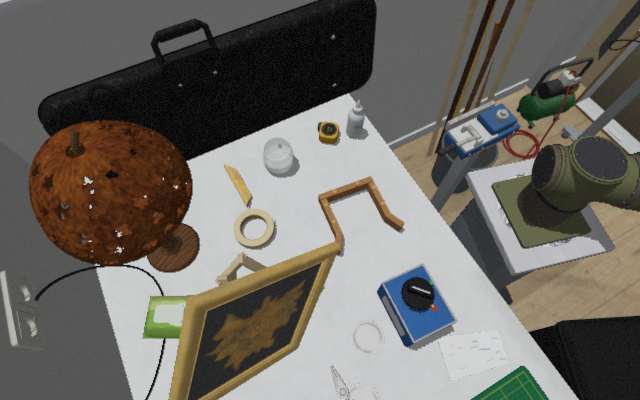

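The top crop shows the tin's top centred near (172,394), with the red dot at (144,425) and green at (200,437). The stop opens to the left, with its end-bar corners near (510,247) and (536,397). In the scene view, a picture frame leans close to the path on one side.

```bash
cat > fit.py <<'E'
from h import *
from scipy.optimize import least_squares
np.set_printoptions(precision=1,suppress=True)
def fit(name,M,uv,g):
    M=np.float64(M)
    def W(p):
        c,s=np.cos(p[2]),np.sin(p[2]);return np.c_[p[0]+c*M[:,0]-s*M[:,1],p[1]+s*M[:,0]+c*M[:,1],M[:,2]]
    r=least_squares(lambda p:(proj(name,W(p))-uv).ravel(),g,x_scale=[1,1,.01]);return r.x,np.abs(r.fun).max()
E
python3 - <<'E'
from fit import *
C=lambda a:np.float64(a)*300/800+[150,110]
tin=C([(92,353),(236,325),(251,440),(107,463)])
print(unproj('top',tin,95))
st=C([(510,247),(536,397),(499,267),(518,388)])
print(unproj('top',st,40))
print('flare tips/bends',unproj('top',C([(357,260),(385,440),(395,275),(415,410)]),40))
dots=unproj('top',C([(144,425),(200,437)]),95);print('dots',dots)
cap=unproj('top',C([(178,392)]),124);print('cap',cap)
bar=unproj('top',C([(157,407),(184,372)]),148);print('bar',bar)
print('frame',unproj('top',C([(270,200),(292,180),(237,180)]),20))
print('jar,tapem',unproj('top',C([(650,170),(718,325),(738,405),(465,80)]),30))
E
```

```text
[[492.4 259.8  95. ]
 [519.1 113.7  95. ]
 [403.8  96.3  95. ]
 [382.5 240.3  95. ]]
[[ 604.3 -167.3   40. ]
 [ 444.9 -191.8   40. ]
 [ 582.9 -155.2   40. ]
 [ 454.5 -173.1   40. ]]
flare tips/bends [[592.4  -3.4  40. ]
 [402.  -33.4  40. ]
 [575.6 -44.1  40. ]
 [432.7 -64.9  40. ]]
dots [[419.7 204.3  95. ]
 [407.3 147.6  95. ]]
cap [[451.3 163.4 124. ]]
bar [[436.4 177.  148. ]
 [469.5 151.9 148. ]]
frame [[663.2  94.9  20. ]
 [685.3  70.9  20. ]
 [686.2 131.8  20. ]]
jar,tapem [[ 688.6 -321.1   30. ]
 [ 519.1 -387.    30. ]
 [ 434.7 -404.1   30. ]
 [ 793.3 -121.1   30. ]]
```

```bash
python3 - <<'E'
from fit import *
C=lambda a:np.float64(a)*300/800+[150,110]
t,e=fit('top',[(-75,58,95),(75,58,95),(75,-58,95),(-75,-58,95)],C([(92,353),(236,325),(251,440),(107,463)]),[450,175,-1.4])
print(t,np.degrees(t[2]),e)
s,e=fit('top',[(93,82,40),(93,-82,40),(75,64,40),(75,-64,40),(-82,87.5,40),(-82,-87.5,40)],C([(510,247),(536,397),(499,267),(518,388),(354,270),(381,432)]),[510,-90,-1.4])
print(s,np.degrees(s[2]),e)
for p in (t,s):
  c,q=np.cos(p[2]),np.sin(p[2]); print('axis',p[:2]+15*np.array([c,q]))
c,q=np.cos(s[2]),np.sin(s[2]);d=t[:2]-s[:2];print('tin in stop frame',d@[c,q],d@[-q,c])
# draw
a=cv2.imread('pics/top0.png');b=cv2.resize(a[190:310,160:380],None,fx=3.6,fy=3.6,interpolation=cv2.INTER_CUBIC)
def dr(p,M,col):
  c,q=np.cos(p[2]),np.sin(p[2]);W=[(p[0]+c*x-q*y,p[1]+q*x+c*y,z) for x,y,z in M]
  cv2.polylines(b,[((proj('top',W)-[160,190]+.5)*3.6-.5).astype(int)],True,col,1)
dr(t,[(-75,58,95),(75,58,95),(75,-58,95),(-75,-58,95)],(0,255,255))
dr(s,[(93,82,40),(93,-82,40),(-40,-82,40),(-40,-64,40),(75,-64,40),(75,64,40),(-40,64,40),(-40,82,40)],(0,255,255))
cv2.imwrite('pics/ov.png',b)
E
```

```text
[449.5 177.5  -1.4] -80.66007845327428 0.9326218104960162
[508.6 -91.1  -1.4] -80.86110583647046 1.8281568904842516
axis [452.  162.7]
axis [ 511. -106.]
tin in stop frame -274.627545503681 -15.637661014172224
```

View pics/ov.png

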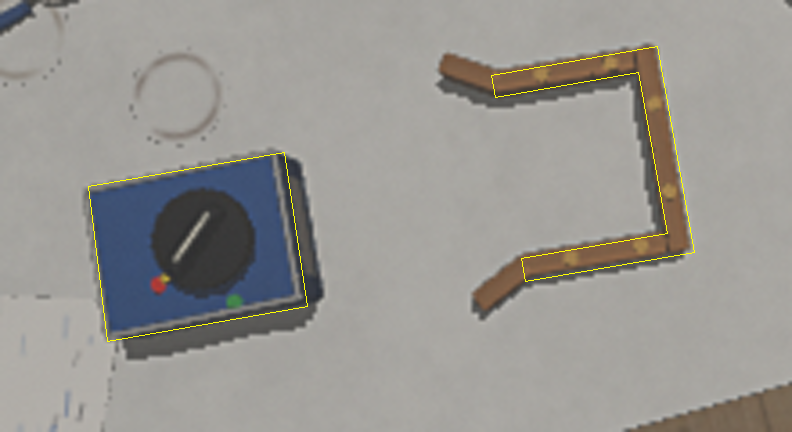

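The overlay fits both tin and stop. The tin is aligned with the stop to about a degree and sits 16 mm off-centre towards the robot, 275 mm short of home.

```bash
cat > plan.py <<'E'
import sys
from h import *
np.set_printoptions(precision=4,suppress=True)
def plan(p,yawy,base=None):
    "target TCP p, angle (deg, world) of tool y, tool down -> turn(units), shift(units)"
    from scipy.spatial.transform import Rotation as Ro
    s=env.sense();R=np.array(s['orientation'])
    y=np.array([np.cos(np.radians(yawy)),np.sin(np.radians(yawy)),0]);z=np.array([0,0,-1.])
    T=np.c_[np.cross(y,z),y,z]
    print('turn',Ro.from_matrix(R.T@T).as_rotvec(degrees=True)/90,'shift',R.T@(np.array(p)-s['position'])/500)
if __name__=="__main__":
    a=list(map(float,sys.argv[1:]));plan(a[:3],a[3])
    s=env.sense();print(s['position'],np.degrees(np.arctan2(s['orientation'][1][1],s['orientation'][0][1])),s['joint_pos'],s['contact_force'],s['opening'])
E
python3 plan.py 434 275 202 9.2; python3 plan.py 434 275 202 189.2; python3 -c "
from h import *
print(env.get_calibration('wrist')['mount'])"
```

```text
turn [-0.     0.     0.677] shift [-0.6293 -0.3377  0.001 ]
[195.4518 540.749  202.4722] 70.13009000211824 [65.9192 17.5804 86.3121 -0.0004 76.1116 -4.2108] [-0.4796  0.1641 -0.1047] 85.42384107148018
turn [-0.    -0.    -1.323] shift [-0.6293 -0.3377  0.001 ]
[195.4518 540.749  202.4722] 70.13009000211824 [65.9192 17.5804 86.3121 -0.0004 76.1116 -4.2108] [-0.4796  0.1641 -0.1047] 85.42384107148018
[[ 1.25213686e-04 -9.65555986e-01 -2.60195355e-01  6.55085178e+01]
 [ 9.99999855e-01  2.57073605e-04 -4.72742065e-04 -4.06134955e-01]
 [ 5.23348289e-04 -2.60195258e-01  9.65555878e-01 -1.70941082e+02]
 [ 0.00000000e+00  0.00000000e+00  0.00000000e+00  1.00000000e+00]]
```

```bash
python3 -m pendant '0 0 0.677 -0.629 -0.338 0 -1;0 0 0.677 -0.629 -0.338 0 -1;0 0 0.677 -0.629 -0.338 0 -1;0 0 0.677 -0.629 -0.338 0 -1;0 0 0.677 -0.629 -0.338 0 -1' 30; python3 plan.py 434 275 202 9.2
```

```text
t: 1.0
position: [363.4, 353.2, 202.8]
orientation: [[-0.451, 0.892, 0.001], [0.892, 0.451, 0.0], [0.0, 0.001, -1.0]]
contact_force: [-0.4, 1.4, -0.4]
opening: 85.2
finger_force: 0.0
turn [ 0.0005 -0.0002  0.196 ] shift [-0.2033  0.0554  0.0016]
[363.3772 353.2031 202.7809] 26.836034357050348 [39.4115 12.0869 94.1899 -0.0024 73.6772 12.5761] [-0.4022  1.3838 -0.4044] 85.23048956152813
```

```bash
python3 -m pendant '0 0 0.196 -0.203 0.055 0 -1;0 0 0.196 -0.203 0.055 0 -1;0 0 0.196 -0.203 0.055 0 -1;0 0 0.196 -0.203 0.055 0 -1'; python3 plan.py 434 275 32 9.2
```

```text
t: 1.4
position: [434.1, 275.7, 202.5]
orientation: [[-0.163, 0.987, -0.0], [0.987, 0.163, 0.0], [0.0, -0.0, -1.0]]
contact_force: [-0.7, -0.1, 0.0]
opening: 85.4
finger_force: 0.0
turn [-0.0001 -0.0002  0.0018] shift [-0.0016 -0.0004  0.341 ]
[434.0785 275.7482 202.5202] 9.362904892378964 [27.7035 12.7285 93.3477  0.0203 73.9241 18.335 ] [-0.724  -0.0711  0.0372] 85.43787539354793
```

```bash
python3 -m pendant '0 0 0 0 0 0.1 -1;0 0 0 0 0 0.2 -1;0 0 0 0 0 0.28 -1;0 0 0 0 0 0.338 -1;0 0 0 0 0 0.338 -1'; python3 - <<'E'
from h import *
s=env.sense()
im=env.read_camera('wrist');cv2.imwrite('pics/w1.png',im)
im=env.read_camera('top');cv2.imwrite('pics/t1.png',cv2.resize(im[180:320,140:380],None,fx=3.3,fy=3.3,interpolation=2))
cv2.imwrite('pics/m.png',np.vstack([cv2.resize(cv2.imread('pics/w1.png'),(480,300)),cv2.resize(im[190:310,140:332],(480,300),interpolation=2)]))
R=s['orientation'];a=np.array([508.6,-91.1]);h=np.radians(-80.86)
d=s['position'][:2]-a;print(s['position'],s['contact_force'],d@[np.cos(h),np.sin(h)],d@[-np.sin(h),np.cos(h)])
E
```

```text
t: 1.9
position: [428.4, 276.5, 30.0]
orientation: [[-0.168, 0.986, -0.009], [0.986, 0.168, -0.004], [-0.002, -0.009, -1.0]]
contact_force: [-0.2, -0.5, 1.2]
opening: 85.2
finger_force: 0.0
[428.4007745  276.48870647  29.95641352] [-0.18642557 -0.5096947   1.24388891] -375.66092448690614 -20.79044747740513
```

View pics/m.png

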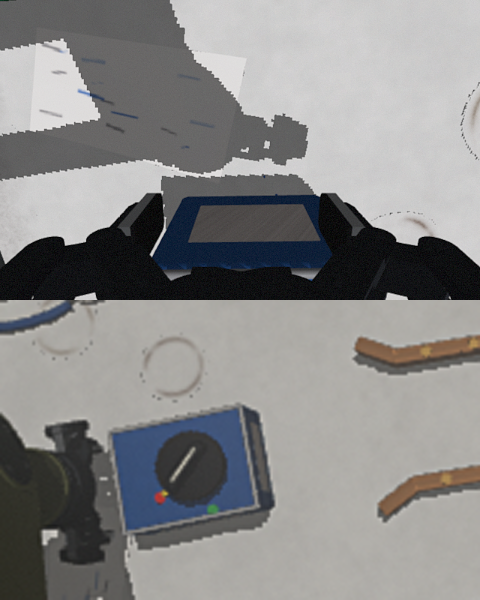

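The wrist and top views show the open fingers spread behind the tin's flat end (edge at about x=112 in the lower panel), with the body just short of the tin and nothing touched.

```bash
python3 -m pendant '0 0 0 0 0.01 0 -1;0 0 0 -0.01 0.01 0 -1;0 0 0 -0.02 0.01 0 -1;0 0 0 -0.03 0.01 0 -1;0 0 0 -0.04 0.01 0 -1'; cat > loc.py <<'E'
from h import *
s=env.sense();a=np.array([508.6,-91.1]);h=np.radians(-80.86)
d=s['position'][:2]-a;print('stop-frame',np.round([d@[np.cos(h),np.sin(h)],d@[-np.sin(h),np.cos(h)]],1),'z',s['position'][2].round(1),'yaw y',np.degrees(np.arctan2(s['orientation'][1][1],s['orientation'][0][1])).round(2),'J',s['joint_pos'].round(0))
E
python3 loc.py
```

```text
t: 2.5
position: [443.4, 259.8, 35.0]
orientation: [[-0.164, 0.986, 0.004], [0.986, 0.164, 0.005], [0.004, 0.005, -1.0]]
contact_force: [-1.6, 7.7, 2.7]
opening: 85.6
finger_force: 3.9
stop-frame [-356.8   -8.6] z 35.0 yaw y 9.43 J [ 26.  24. 106.   0.  50.  16.]
```

```bash
python3 -m pendant '0 0 0 -0.02 0.001 0 -1;0 0 0 -0.05 0.003 0 -1;0 0 0 -0.08 0.005 0 -1;0 0 0 -0.11 0.007 0 -1;0 0 0 -0.14 0.009 0 -1' ; python3 loc.py;  python3 -m pendant '0 0 0 -0.03 0.002 0 -1;0 0 0 -0.06 0.004 0 -1;0 0 0 -0.09 0.006 0 -1;0 0 0 -0.12 0.008 0 -1;0 0 0 -0.13 0.009 0 -1'; python3 - <<'E'
import loc
from h import *
im=env.read_camera('top');cv2.imwrite('pics/t2.png',cv2.resize(im[180:300,190:390],None,fx=4,fy=4,interpolation=2))
E
```

```text
t: 3.0
position: [458.5, 191.1, 34.9]
orientation: [[-0.163, 0.987, 0.003], [0.987, 0.163, 0.004], [0.004, 0.003, -1.0]]
contact_force: [-1.8, 8.7, 5.0]
opening: 85.0
finger_force: 4.4
stop-frame [-286.6   -4.6] z 34.9 yaw y 9.4 J [ 18.  23. 108.   0.  49.   8.]
t: 3.5
position: [473.2, 126.8, 34.7]
orientation: [[-0.162, 0.987, 0.002], [0.987, 0.162, 0.003], [0.003, 0.002, -1.0]]
contact_force: [-2.0, 10.2, 6.2]
opening: 85.4
finger_force: 5.0
stop-frame [-220.8   -0.4] z 34.7 yaw y 9.33 J [ 10.  22. 109.   0.  49.   0.]
```

View pics/t2.png

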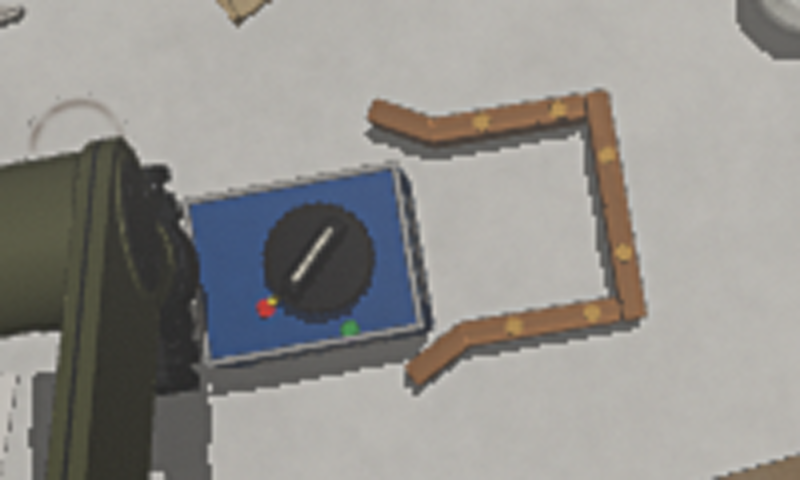

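The tin is now moving into the mouth, with its top corners at (188,203), (397,168), (426,328) and (211,362).

```bash
python3 - <<'E'
from fit import *
C=lambda a:np.float64(a)/4+[190,180]
M=[(-75,58,95),(75,58,95),(75,-58,95),(-75,-58,95)]
t,e=fit('top',M,C([(188,203),(397,168),(426,328),(211,362)]),[490,40,-1.4])
s,e2=fit('top',[(93,82,40),(93,-82,40),(75,64,40),(75,-64,40),(-82,87.5,40),(-82,-87.5,40)],C([(607,90),(645,316),(583,125),(611,300),(370,112),(410,388)]),[510,-90,-1.4])
print(t,np.degrees(t[2]),e,s,np.degrees(s[2]),e2)
c,q=np.cos(s[2]),np.sin(s[2]);d=t[:2]-s[:2];print('tin in stop frame',d@[c,q],d@[-q,c])
E
```

```text
[479.9  37.6  -1.4] -80.94284488367047 1.863954946199101 [507.4 -89.8  -1.4] -80.77062420178588 4.076035473655111
tin in stop frame -130.22343654249877 -6.645048802044457
```

```bash
python3 -m pendant '0 0 0 -0.02 0.004 0 -1;0 0 0 -0.04 0.008 0 -1;0 0 0 -0.06 0.012 0 -1;0 0 0 -0.08 0.014 0 -1;0 0 0 -0.1 0.014 0 -1' ; python3 loc.py;  python3 -m pendant '0 0 0 -0.02 0 0 -1;0 0 0 -0.04 0 0 -1;0 0 0 -0.06 0 0 -1;0 0 0 -0.08 0 0 -1;0 0 0 -0.1 0 0 -1'; python3 - <<'E'
import loc
E
```

```text
t: 4.05
position: [487.6, 79.6, 34.5]
orientation: [[-0.163, 0.987, 0.0], [0.987, 0.163, 0.004], [0.003, 0.001, -1.0]]
contact_force: [-0.5, 9.6, 5.6]
opening: 85.4
finger_force: 4.5
stop-frame [-171.8    6.4] z 34.5 yaw y 9.4 J [  4.  23. 108.   0.  49.  -5.]
t: 4.55
position: [495.5, 30.3, 34.5]
orientation: [[-0.163, 0.987, 0.0], [0.987, 0.163, 0.004], [0.004, 0.001, -1.0]]
contact_force: [-0.9, 11.1, 6.8]
opening: 85.4
finger_force: 5.1
stop-frame [-122.     6.3] z 34.5 yaw y 9.39 J [ -2.  23. 108.   0.  49. -11.]
```

```bash
python3 -m pendant '0 0 0 -0.015 0 0 -1;0 0 0 -0.03 0 0 -1;0 0 0 -0.045 0 0 -1;0 0 0 -0.055 0 0 -1;0 0 0 -0.06 0 0 -1' ; python3 loc.py;  python3 - <<'E'
from h import *
im=env.read_camera('top');cv2.imwrite('pics/t3.png',cv2.resize(im[190:290,230:380],None,fx=5,fy=5,interpolation=2))
E
```

```text
t: 5.05
position: [500.3, 0.8, 34.5]
orientation: [[-0.163, 0.987, -0.0], [0.987, 0.163, 0.004], [0.004, 0.0, -1.0]]
contact_force: [-0.6, 10.0, 7.6]
opening: 85.7
finger_force: 5.3
stop-frame [-92.1   6.4] z 34.5 yaw y 9.37 J [ -5.  23. 107.   0.  50. -14.]
```

View pics/t3.png

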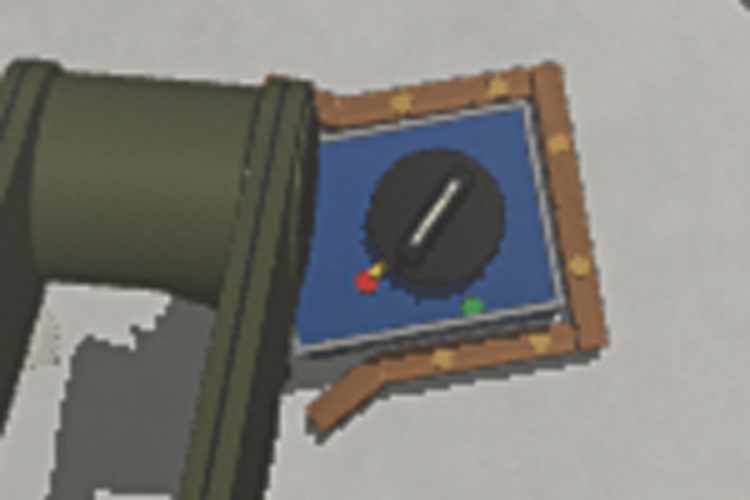

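The tin is nearly home: its front edge at (525–560, 105–300) is a few mm from the end bar. I'll creep forward until the force rises.

```bash
python3 -m pendant '0 0 0 -0.004 0 0 -1;0 0 0 -0.008 0 0 -1;0 0 0 -0.012 0 0 -1' ; python3 loc.py
```

```text
t: 5.4
position: [501.2, -3.0, 34.5]
orientation: [[-0.161, 0.987, -0.0], [0.987, 0.161, 0.007], [0.007, 0.001, -1.0]]
contact_force: [-0.2, 21.1, 8.4]
opening: 85.4
finger_force: 10.7
stop-frame [-88.1   6.7] z 34.5 yaw y 9.28 J [ -5.  23. 107.   1.  50. -15.]
```

```bash
python3 -m pendant '0 0 0 -0.002 0 0 -1;0 0 0 -0.004 0 0 -1' ; python3 loc.py
```

```text
t: 5.6
position: [501.7, -3.0, 34.6]
orientation: [[-0.159, 0.987, 0.0], [0.987, 0.159, 0.01], [0.01, 0.002, -1.0]]
contact_force: [0.1, 24.7, 9.4]
opening: 85.4
finger_force: 12.9
stop-frame [-88.    7.2] z 34.6 yaw y 9.16 J [ -6.  23. 107.   1.  50. -15.]
```

```bash
python3 -m pendant '0 0 0 0.02 0 0 -1;0 0 0 0.06 0 0 -1;0 0 0 0.12 0 0 -1;0 0 0 0.12 0 -0.1 -1;0 0 0 0.12 0 -0.2 -1'; python3 -m pendant '0 0 0 0 0 -0.1 -1;0 0 0 0.1 0 -0.2 -1;0 0 0 0.2 0 -0.25 -1;0 0 0 0.2 0 -0.25 -1'; python3 - <<'E'
import loc
from h import *
im=env.read_camera('top');cv2.imwrite('pics/t4.png',cv2.resize(im[190:290,230:380],None,fx=5,fy=5,interpolation=2))
E
```

```text
t: 6.1
position: [489.8, 50.6, 133.1]
orientation: [[-0.167, 0.986, -0.006], [0.986, 0.167, -0.001], [0.0, -0.006, -1.0]]
contact_force: [1.9, -0.4, 0.2]
opening: 85.6
finger_force: 0.0
t: 6.5
position: [476.2, 150.7, 261.9]
orientation: [[-0.165, 0.986, 0.005], [0.986, 0.165, 0.001], [0.001, 0.005, -1.0]]
contact_force: [0.2, 0.2, 0.3]
opening: 85.2
finger_force: 0.0
stop-frame [-243.9    6.4] z 261.9 yaw y 9.51 J [13.  9. 90.  0. 81.  3.]
```

View pics/t4.png

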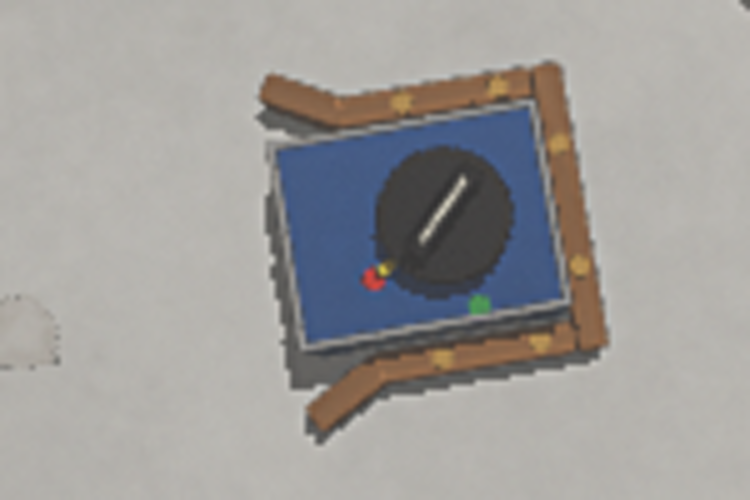

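The tin sits home, with its front edge along the end bar at (535–570, 102–302). The cap centre is near (445,216), the bar's white stripe runs from (421,243) to (464,178), and the pointer is at red (378,273).

```bash
python3 - <<'E'
from fit import *
C=lambda a:(np.float64(a)+.5)/5-.5+[230,190]
M=[(-75,58,95),(75,58,95),(75,-58,95),(-75,-58,95)]
t,e=fit('top',M,C([(270,148),(534,100),(572,303),(304,350)]),[490,40,-1.4])
print(t,np.degrees(t[2]),e,'axis',t[:2]+15*np.array([np.cos(t[2]),np.sin(t[2])]))
print('cap',unproj('top',C([(444,216)]),122))
b=unproj('top',C([(421,243),(464,178)]),148);print(b,b.mean(0),'bar angle',np.degrees(np.arctan2(*(b[1]-b[0])[1::-1])))
print('pointer',unproj('top',C([(384,269),(373,279),(480,305)]),97))
E
python3 plan.py 511 -105 200 90
```

```text
[509.8 -89.7  -1.4] -80.45770096296086 1.1691955843868413 axis [ 512.3 -104.5]
cap [[ 511.8 -103.4  122. ]]
[[ 495.8  -92.2  148. ]
 [ 529.1 -114.6  148. ]] [ 512.4 -103.4  148. ] bar angle -34.010020946544486
pointer [[ 485.9  -70.3   97. ]
 [ 480.6  -64.4   97. ]
 [ 466.1 -121.6   97. ]]
turn [ 0.0052  0.0015 -0.8933] shift [-0.5213 -0.0192  0.1244]
[476.5584 153.3412 263.107 ] 9.603733909966811 [12.8749  8.8303 89.4333  0.1591 81.3179  3.247 ] [1.2467 2.0161 1.2527] 85.5248190120345
```

```bash
python3 -m pendant '0 0 0.4 -0.1 0 0 -1;0 0 0.4 -0.2 0 0 -1;0 0 0.4 -0.3 0 0 -1;0 0 0.4 -0.4 0 0 -1;0 0 0.4 -0.48 0 0 -1'; python3 plan.py 512 -104 200 -124
```

```text
t: 7.05
position: [514.6, -91.1, 258.2]
orientation: [[0.451, 0.893, -0.001], [0.893, -0.451, -0.001], [-0.002, -0.0, -1.0]]
contact_force: [1.2, -0.3, 1.3]
opening: 85.2
finger_force: 0.0
turn [0.0009 0.0009 1.0801] shift [-0.0252  0.0071  0.1165]
[514.5978 -91.0573 258.2088] -26.791806134326812 [-14.5925  11.1254  87.1959  -0.0971  81.7099  12.2133] [ 1.1868 -0.3314  1.2986] 85.24085800212167
```

```bash
python3 -m pendant '0 0 0.45 -0.025 0.007 0 -1;0 0 0.45 -0.025 0.007 0 -1;0 0 0.45 -0.025 0.007 0 -1;0 0 0.45 -0.025 0.007 0 -1;0 0 0.45 -0.025 0.007 0 -1'; python3 -m pendant '0 0 0.63 0 0 0 -1;0 0 0.63 0 0 0 -1;0 0 0.63 0 0 0 -1;0 0 0.63 0 0 0 -1;0 0 0.63 0 0 0 -1';python3 -m pendant '0 0 0.2 0 0 0.05 -1;0 0 0.2 0 0 0.1 -1;0 0 0.2 0 0 0.1 -1'; python3 plan.py 512 -104 170 -124
```

```text
t: 7.55
position: [511.8, -101.4, 258.0]
orientation: [[0.923, 0.385, -0.002], [0.385, -0.923, -0.001], [-0.002, -0.0, -1.0]]
contact_force: [-1.3, -0.2, 0.6]
opening: 85.4
finger_force: 0.0
t: 8.05
position: [511.9, -101.2, 258.0]
orientation: [[0.938, -0.348, -0.002], [-0.348, -0.938, -0.001], [-0.001, 0.001, -1.0]]
contact_force: [0.2, -1.1, 0.1]
opening: 85.7
finger_force: 0.0
t: 8.35
position: [509.2, -100.3, 205.1]
orientation: [[0.787, -0.616, -0.008], [-0.616, -0.787, 0.001], [-0.007, 0.004, -1.0]]
contact_force: [-0.7, 0.4, -0.0]
opening: 85.2
finger_force: 0.0
turn [ 0.0024  0.0048 -0.0451] shift [0.0095 0.0021 0.07  ]
[ 509.2019 -100.269   205.0518] -128.0546577154284 [-15.7618  13.2631  92.2152  -0.0564  75.0055 112.3086] [-0.7317  0.3708 -0.0095] 85.15013870634714
```

```bash
python3 -m pendant '0 0 -0.045 0.0095 0.002 0 -1;0 0 -0.045 0.0095 0.002 0 -1;0 0 -0.045 0.0095 0.002 0 -1'; python3 plan.py 512 -104 130 -124; python3 - <<'E'
from h import *
im=env.read_camera('wrist');cv2.imwrite('pics/w5.png',im)
E
```

```text
t: 8.65
position: [516.4, -104.5, 209.3]
orientation: [[0.83, -0.558, 0.001], [-0.558, -0.83, -0.001], [0.001, -0.0, -1.0]]
contact_force: [0.2, -0.3, 0.9]
opening: 85.1
finger_force: 0.0
turn [-0.     -0.0006  0.0009] shift [-0.008   0.0041  0.1587]
[ 516.3904 -104.4844  209.3306] -123.92247656131912 [-16.0209  13.396   91.3709  -0.0162  75.1781 107.9058] [ 0.1521 -0.311   0.9126] 85.06552041708753
```

View pics/w5.png

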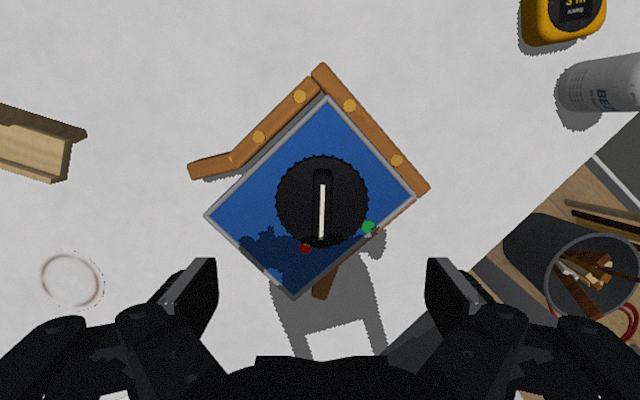

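The wrist view shows the bar upright at column 322, midway between the fingers (216 and 427), so it is well aligned.

```bash
python3 -m pendant '0 0 0 -0.008 0.003 0.05 -1;0 0 0 -0.008 0.003 0.1 -1;0 0 0 -0.008 0.003 0.14 -1;0 0 0 -0.008 0.003 0.156 -1;0 0 0 -0.008 0.003 0.156 -1'; python3 plan.py 512 -104 130 -124
```

```text
t: 9.2
position: [511.3, -102.8, 129.9]
orientation: [[0.83, -0.558, -0.002], [-0.558, -0.83, 0.001], [-0.002, 0.001, -1.0]]
contact_force: [-0.8, -0.8, -0.2]
opening: 85.1
finger_force: 0.0
turn [0.0005 0.0012 0.0011] shift [ 0.0025  0.0013 -0.0002]
[ 511.3114 -102.7819  129.8806] -123.89936348805259 [-16.0038  17.3599  98.3946  -0.0047  64.3649 107.8976] [-0.7685 -0.7897 -0.1644] 85.14729245975056
```

```bash
python3 -m pendant '0 0 0 0 0 0 0.5;0 0 0 0 0 0 0.8;0 0 0 0 0 0 1;0 0 0 0 0 0 1;0 0 0 0 0 0 1' 30;python3 -m pendant '0 0 0 0 0 0 1;0 0 0 0 0 0 1;0 0 0 0 0 0 1'; python3 plan.py 512 -104 120 -124
```

```text
t: 9.7
position: [512.3, -103.1, 130.9]
orientation: [[0.83, -0.558, 0.001], [-0.558, -0.83, -0.0], [0.001, -0.0, -1.0]]
contact_force: [0.4, -0.8, -0.8]
opening: 12.6
finger_force: 0.0
t: 10.0
position: [512.0, -103.0, 130.5]
orientation: [[0.83, -0.558, -0.0], [-0.558, -0.83, 0.0], [-0.0, 0.0, -1.0]]
contact_force: [0.0, 0.1, -0.6]
opening: 0.0
finger_force: 0.0
turn [0.     0.0001 0.0011] shift [0.0011 0.0017 0.021 ]
[ 512.0202 -102.9831  130.4814] -123.90169575886326 [-16.0069  17.3181  98.3558   0.0002  64.3321 107.8947] [ 0.0166  0.1356 -0.5597] 0.04239129537957512
```

```bash
python3 - <<'E'
from h import *
a=env.read_camera('wrist')
b=env.read_camera('scene')
print(proj('scene',[(512,-104,130),(512,-104,148)]),proj('top',[(512,-104,130)]))
c=env.read_camera('top')
cv2.imwrite('pics/m6.png',np.hstack([cv2.resize(b[150:290,300:460],(400,350),interpolation=2),cv2.resize(a[150:400,180:466],(400,350))]))
for n in('vent_cap','solvent_tin'): print(n,env.recognise('scene',n)[:2])
E
```

```text
[[360.11299353 191.52698894]
 [360.86863989 188.14380559]] [[318.53261727 232.45846265]]
vent_cap [{'rect': [346.1, 183.6, 377.3, 207.6], 'conf': 0.67}]
solvent_tin [{'rect': [331.1, 180.1, 391.6, 248.8], 'conf': 0.81}]
```

View pics/m6.png

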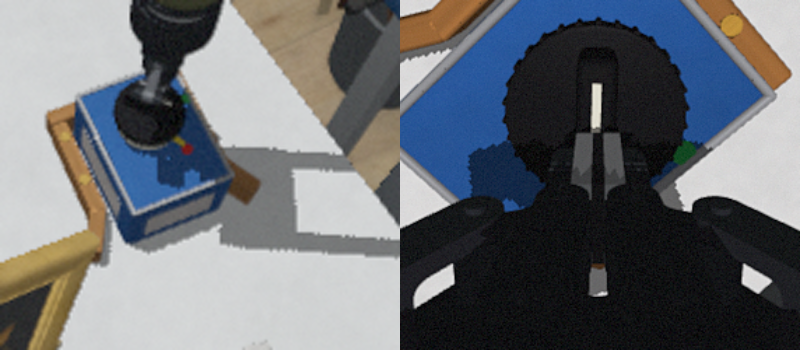

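```bash
python3 - <<'E'
from h import *
c=env.get_calibration('wrist');print({k:c[k] for k in('fx','fy','cx','cy')})
M=np.linalg.inv(c['mount'])
def p(P):
    q=M@[*P,1];uv=np.array([c['fx']*q[0]/q[2]+c['cx'],c['fy']*q[1]/q[2]+c['cy']]);return np.round(uv,0),np.round((uv-[180,150])*1.4)
for P in [(0,0,0),(0,0,6),(36,0,6),(0,36,6),(0,-36,6),(28,0,-18),(28,7,-18),(28,-7,-18),(20,0,-18),(0,0,-18)]: print(P,*p(P))
s=env.sense();print(s['opening'],s['finger_force'])
E
```

```text
{'fx': 345.42004004634657, 'fy': 345.42004004634657, 'cx': 321.1628654387635, 'cy': 205.08487299311042}
(0, 0, 0) [320. 242.] [196. 129.]
(0, 0, 6) [320. 238.] [197. 123.]
(36, 0, 6) [320. 172.] [196.  31.]
(0, 36, 6) [386. 238.] [289. 123.]
(0, -36, 6) [254. 238.] [104. 123.]
(28, 0, -18) [320. 199.] [196.  68.]
(28, 7, -18) [336. 199.] [218.  68.]
(28, -7, -18) [305. 199.] [175.  68.]
(20, 0, -18) [320. 215.] [196.  92.]
(0, 0, -18) [320. 255.] [196. 148.]
0.2046969563902223 0.0
```

The picture shows the shut fingertips standing over the bar and hiding it. From the pixel geometry, the tips are about 30 mm higher than the TCP reading suggests, so the fingers closed above the bar. I'll part them to about 35 mm and go down by feel.

```bash
python3 -m pendant '0 0 0 0.004 0 0 0.1;0 0 0 0.004 0 0 0.1;0 0 0 0.004 0 0 0.1;0 0 0 0.004 0 0.01 0.1;0 0 0 0.004 0 0.02 0.1'; python3 -m pendant '0 0 0 0 0 0.01 0.1;0 0 0 0 0 0.015 0.1'
```

```text
t: 10.75
position: [513.7, -104.1, 120.2]
orientation: [[0.83, -0.558, 0.0], [-0.558, -0.83, -0.0], [0.0, -0.0, -1.0]]
contact_force: [-0.4, -0.5, -0.5]
opening: 38.6
finger_force: 0.0
t: 10.95
position: [513.2, -103.9, 112.1]
orientation: [[0.83, -0.558, -0.001], [-0.558, -0.83, 0.0], [-0.001, 0.0, -1.0]]
contact_force: [-0.3, 0.3, -1.3]
opening: 38.2
finger_force: 0.0
```

```bash
python3 -m pendant '0 0 0 0 0 0.006 0.1;0 0 0 0 0 0.01 0.1;0 0 0 0 0 0.01 0.1'; python3 -m pendant '0 0 0 0 0 0.006 0.1;0 0 0 0 0 0.008 0.1;0 0 0 0 0 0.008 0.1'
```

```text
t: 11.25
position: [513.5, -104.1, 107.7]
orientation: [[0.83, -0.558, -0.001], [-0.558, -0.83, 0.0], [-0.001, 0.0, -1.0]]
contact_force: [-0.4, -0.3, 0.2]
opening: 38.8
finger_force: 0.0
t: 11.55
position: [513.6, -104.1, 103.9]
orientation: [[0.83, -0.558, -0.0], [-0.558, -0.83, 0.0], [-0.0, 0.0, -1.0]]
contact_force: [-0.2, 0.4, 0.3]
opening: 38.5
finger_force: 0.0
```

```bash
python3 -m pendant '0 0 0 0 0 0.006 0.1;0 0 0 0 0 0.012 0.1;0 0 0 0 0 0.012 0.1'; python3 -m pendant '0 0 0 0 0 0 1;0 0 0 0 0 0 1;0 0 0 0 0 0 1;0 0 0 0 0 0 1' 30; python3 -c "
from h import *
cv2.imwrite('pics/w7.png',env.read_camera('wrist')[100:400,120:520])"
```

```text
t: 11.85
position: [513.3, -104.0, 97.5]
orientation: [[0.83, -0.558, -0.001], [-0.558, -0.83, 0.0], [-0.001, 0.0, -1.0]]
contact_force: [0.1, 1.2, 0.2]
opening: 38.1
finger_force: 0.0
t: 12.25
position: [514.1, -103.6, 98.2]
orientation: [[0.83, -0.558, 0.001], [-0.558, -0.83, 0.001], [0.0, -0.001, -1.0]]
contact_force: [1.8, 3.4, 0.9]
opening: 12.9
finger_force: 34.7
```

View pics/w7.png

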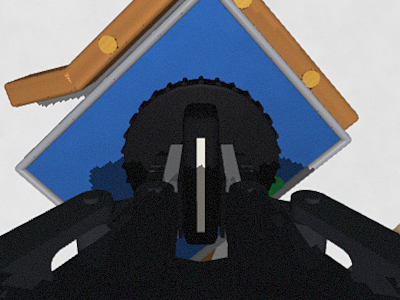

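The wrist view shows the pads straddling the bar's white stripe (column 200). Opening of 13 mm at 35 N means it is gripped.

```bash
python3 -m pendant '0 0 0 0 0 0.006 1;0 0 0 0 0 0.012 1;0 0 0 0 0 0.018 1;0 0 0 0 0 0.018 1' 60; python3 loc.py
```

```text
t: 12.7
position: [514.2, -103.7, 90.1]
orientation: [[0.83, -0.557, 0.001], [-0.557, -0.83, 0.0], [0.001, -0.001, -1.0]]
contact_force: [-0.3, 5.9, 10.9]
opening: 12.4
finger_force: 65.5
stop-frame [13.4  3.5] z 90.1 yaw y -123.85 J [-16.  20. 101.   0.  59. 108.]
```

```bash
python3 -m pendant '0 0 0 0 0 0.003 1;0 0 -0.06 0 0 0.005 1;0 0 -0.12 0 0 0.005 1;0 0 -0.18 0 0 0.005 1;0 0 -0.24 0 0 0.005 1'; python3 loc.py
```

```text
t: 13.2
position: [514.3, -103.9, 89.9]
orientation: [[0.978, -0.209, 0.003], [-0.209, -0.978, -0.0], [0.003, -0.0, -1.0]]
contact_force: [-6.0, 6.2, 27.7]
opening: 12.6
finger_force: 67.8
stop-frame [13.6  3.6] z 89.9 yaw y -102.09 J [-16.  20. 101.   0.  59.  86.]
```

```bash
python3 -m pendant '0 0 -0.06 0 0 -0.001 1;0 0 -0.12 0 0 -0.001 1;0 0 -0.18 0 0 -0.001 1;0 0 -0.24 0 0 -0.001 1;0 0 -0.3 0 0 -0.001 1'; python3 -c "
from h import *
import loc
print(env.sense()['torque'].round(2))"
```

```text
t: 13.7
position: [514.4, -104.1, 90.0]
orientation: [[0.966, 0.257, 0.003], [0.257, -0.966, -0.001], [0.003, 0.001, -1.0]]
contact_force: [-4.9, 4.8, 23.8]
opening: 12.9
finger_force: 67.3
stop-frame [13.8  3.7] z 90.0 yaw y -75.09 J [-16.  20. 101.   0.  59.  59.]
[ 0.8   0.86 -0.1 ]
```

```bash
python3 -m pendant '0 0 -0.06 0 0 -0.001 1;0 0 -0.12 0 0 -0.001 1;0 0 -0.18 0 0 -0.001 1;0 0 -0.24 0 0 -0.001 1;0 0 -0.3 0 0 -0.001 1'; python3 -c "
from h import *
import loc
print(env.sense()['torque'].round(2))"
```

```text
t: 14.2
position: [514.5, -104.3, 90.0]
orientation: [[0.744, 0.668, 0.003], [0.668, -0.744, -0.001], [0.002, 0.002, -1.0]]
contact_force: [-3.7, 4.2, 20.2]
opening: 12.8
finger_force: 66.8
stop-frame [14.   3.8] z 90.0 yaw y -48.1 J [-16.  20. 101.   0.  59.  32.]
[ 0.71  0.63 -0.09]
```

```bash
python3 -m pendant '0 0 -0.05 0 0 0 1;0 0 -0.1 0 0 0 1'; python3 -c "
from h import *
import loc
print(env.sense()['torque'].round(2))"
```

```text
t: 14.4
position: [514.6, -104.3, 90.1]
orientation: [[0.631, 0.775, 0.003], [0.775, -0.631, -0.001], [0.001, 0.003, -1.0]]
contact_force: [-4.1, 3.2, 19.3]
opening: 12.8
finger_force: 67.0
stop-frame [14.   3.8] z 90.1 yaw y -39.15 J [-16.  20. 101.   0.  59.  23.]
[ 0.69  0.6  -0.42]
```

```bash
python3 -m pendant '0 0 -0.04 0 0 0 1;0 0 -0.08 0 0 0 1'; python3 -c "
from h import *
import loc
print(env.sense()['torque'].round(2))"
```

```text
t: 14.6
position: [514.7, -104.3, 90.1]
orientation: [[0.532, 0.847, 0.003], [0.847, -0.532, -0.0], [0.002, 0.003, -1.0]]
contact_force: [-4.1, 4.0, 19.5]
opening: 12.8
finger_force: 74.0
stop-frame [14.1  3.9] z 90.1 yaw y -32.16 J [-16.  20. 101.   0.  59.  16.]
[ 0.62  0.57 -1.47]
```

Torque has jumped to 1.5 N·m, so the collar is at its stop. I'll unload, release and rise.

```bash
python3 -m pendant '0 0 0.06 0 0 0 1;0 0 0.06 0 0 -0.006 1;0 0 0.06 0 0 -0.016 1;0 0 0.06 0 0 -0.02 0.1;0 0 0.06 0 0 -0.02 0.1' 30; python3 -m pendant '0 0 0 0 0 0 0.1;0 0 0 0 0 -0.02 0.1;0 0 0 0 0 -0.08 0.1;0 0 0 0 0 -0.16 0.1;0 0 0 0 0 -0.26 0.1'; python3 - <<'E'
import loc
E
python3 plan.py 450 150 260 -37
```

```text
t: 15.1
position: [513.2, -104.7, 97.2]
orientation: [[0.608, 0.794, -0.001], [0.794, -0.608, -0.001], [-0.002, -0.0, -1.0]]
contact_force: [0.5, 0.4, -0.4]
opening: 38.0
finger_force: 0.0
t: 15.6
position: [512.0, -103.8, 227.5]
orientation: [[0.609, 0.793, -0.005], [0.793, -0.609, 0.001], [-0.002, -0.004, -1.0]]
contact_force: [1.1, -1.1, -0.4]
opening: 38.5
finger_force: 0.0
stop-frame [13.1  1.3] z 227.5 yaw y -37.51 J [-16.  12.  90.  -0.  78.  21.]
turn [-0.0028  0.0013 -0.0056] shift [ 0.3271 -0.4077 -0.064 ]
[ 511.9766 -103.8455  227.4536] -37.50575682980125 [-16.083   12.4343  89.962   -0.0218  77.882   21.4271] [ 1.0957 -1.138  -0.431 ] 38.45308924091221
```

```bash
python3 -m pendant '0 0 0 0 0 -0.06 0.1;0 0 0 0.07 -0.08 -0.06 0.1;0 0 0 0.13 -0.16 -0.06 0.1;0 0 0 0.2 -0.24 -0.06 0.1;0 0 0 0.2 -0.24 -0.06 0.1'; python3 -m pendant '0 0 0 0.06 -0.08 0 0.1;0 0 0 0.13 -0.16 0 0.1;0 0 0 0.13 -0.16 0 0.1'; python3 - <<'E'
from h import *
im=env.read_camera('top');cv2.imwrite('pics/t8.png',np.vstack([cv2.resize(im[190:290,230:380],(750,500),interpolation=2)]))
E
```

```text
t: 16.1
position: [477.3, 52.6, 258.0]
orientation: [[0.605, 0.796, -0.001], [0.796, -0.605, 0.002], [0.001, -0.002, -1.0]]
contact_force: [-0.3, 0.3, -1.3]
opening: 38.6
finger_force: 0.0
t: 16.4
position: [454.2, 152.8, 257.8]
orientation: [[0.604, 0.797, -0.001], [0.797, -0.604, 0.002], [0.001, -0.002, -1.0]]
contact_force: [-0.5, -0.6, -0.6]
opening: 38.8
finger_force: 0.0
```

View pics/t8.png

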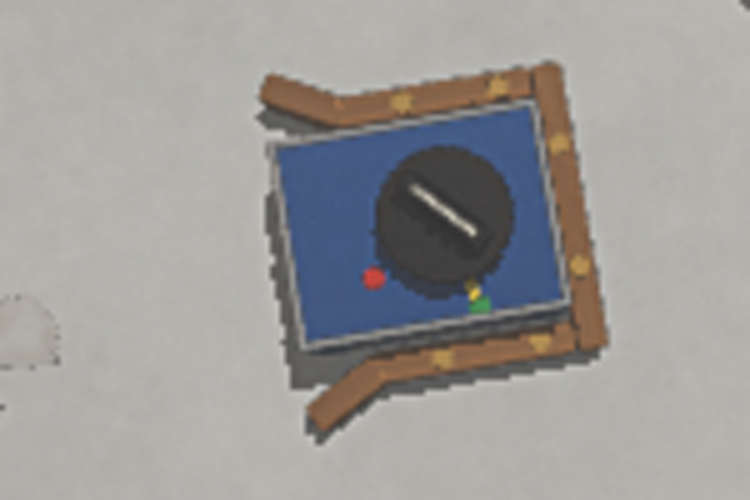

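The yellow pointer (473,292) points at the green dot (480,305). The tin is still seated against the end bar with the arm clear of it.

```bash
python3 -c "
from cell import env
print(env.job_done())"
```

```text
the job is handed in; nothing more can be done
None
```

I slid the tin home into the bench stop and turned its cap anticlockwise to the firm stop, with the yellow pointer at the green mark; I handed the job in after about 16.5 s of robot time, with the arm clear and no verdict shown.

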